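# Move the sample vial from the warmer to the reader and latch it down

### The arm

A 6-joint arm with a two-finger parallel gripper is mounted at the origin on a cart in front of the work surface, level with it; the furniture and walls round the work are solid. World frame = base frame: x ahead of the robot, y to its left, z up, the work surface at z = 0. Lengths are in m, angles in rad, forces in N, time in s.
With the tool pointing down it reaches from about 0.225 to 0.875 m from the base axis. Payload 3.4 kg.
Tool frame: the origin (TCP) lies between the finger pads; the fingertips stand arm.tip_reach ahead of it and the grasp point (between the pads) lies 5 mm behind it (arm.tip_reach is the distance from the TCP to the fingertips, in m); z points along the fingers, y is the line along which they close (so a half turn about z gives the same grasp; the last joint's range is limited). The gripper opens to 85 mm and grips with 20 to 120 N. Pads are 22 mm wide; open, the fingers measure 114 mm over their backs; the gripper's body (76 mm by 85 mm) begins 54 mm behind the grasp point. The pads swing forward as they close: fully open they stand 13 mm farther back than shut.
Start: joints at [1.21, 0.276, 1.505, -0, 1.361, -0.121], TCP at [0.137, 0.559, 0.245] pointing down, gripper open.
Joint ranges: [-2.89, 2.89], [-0.75, 2.08], [0.22, 2.7], [-1.18, 4.32], [0.11, 2.71], [-2.7, 2.7]. Speed limits (rad/s): [2.57, 2.57, 3.14, 3.14, 3.14, 3.14].

### API

Orientations are given as a unit quaternion [x, y, z, w].
In Python, from workcell import arm gives the robot as it stands. The module is installed in compiled form; this text tells all that it offers.
- The arm moves only by the tool drive_tool, never from a script. Its argument "plan" is one flat list of numbers, 6 for each row, row after row: the shift along the world's x, y, z in m, then the turn, a rotation vector about the world's x, y, z in rad. In form: [dx, dy, dz, ax, ay, az, dx, dy, dz, ax, ay, az, ...]. A call has 1 to 5 rows; each row is the pose to reach, as a shift and turn from the pose commanded when the call began; what a row does not reach only later rows make up. A row lasts 1/8 s, in which the tool goes at most 62.5 mm and 10.7 degrees, less where a joint would pass 70% of its speed; a pose out of reach is approached as far as the arm can. A call with a gripper value outside its range is refused whole. "jaw" is the opening, from 0 (shut) to 1 (fully open), set as the call begins (left out, the last holds). The fingers move at their own pace and stop on an object; "force" is the grip in N (left out, the last holds). Time passes only in rows, so rows that repeat a pose let the fingers close. It gives the time, the measured TCP pose, the force, the opening and the grip force at its end, in the units of the state.
- arm.state(): the state, without advancing time (a new reading comes with each control period).
- arm.grab_frame(name): name is "scene" or "top"; returns a dict with "pixels" (400x640x3 uint8, red, green, blue), "z_map" (400x640 float32, m along the optical axis (not along the pixel's ray), 0 where there is no reading), "intrinsics" (3x3 intrinsics, pixels), "distortion" ([k1, k2, p1, p2, k3] as OpenCV has them; the pictures are not rectified), "rvec" (rotation vector, rad) and "tvec" (3), from world to camera coordinates, as OpenCV has them. Camera axes: x right, y down, z forward; pixel columns grow to the right and rows downward; lengths in m; the calibration is good to about 2 mm. A picture is of the moment at which its call begins.
- arm.hand_in(): hands the job in; it is judged then, once.
The state is a dict: "clock": time; "qpos": joint angles; "dq": joint speeds; "tau": joint torques, N m; "tcp_pos": TCP position; "eef_rot": TCP orientation; "force": force on the tool from outside, world axes, zero at the start; "wrist_torque": the same for the moment, N m; "opening": finger opening in m; "gripper_force": force on a finger pad.
Only numpy, scipy, OpenCV 4.12 (cv2) and the standard library are available. Lean on these libraries where they do the work, as an engineer would, in place of code of your own. Each camera call takes 0.05 s, during which the arm holds its last target. There are 200 camera calls.

### The job

The capped sample vial is latched down in the warming dock; both docks have a push-push latch (press to lock, press again to release). Press gently down on the vial until the warmer's latch lets go and its carrier rises fully with the vial in it, then move the vial into the empty carrier of the reading dock and press it gently down until that carrier locks and stays down. At the end the vial stands upright at the bottom of the latched reader carrier, the warmer's carrier stands fully up and empty, everything is let go, and the small things lying round have not been disturbed.

Things in the scene. Friction and masses are not known exactly. Their poses are not given: they have to be found in the camera images.
- warmer: warming dock, fixed: grey square block 84 x 84 mm, 62 mm high, with a row of aluminium fins on two opposite sides (107 mm over the fins). Origin: centre of its underside; z up; the fins are on its +y and -y sides. In the middle of its deck a 34 mm round opening holds the vertical sprung carrier.
- reader: reading dock, fixed: the same grey block (84 x 84 x 62 mm) without fins, with a low console and black display on its -x side (reaching 67 mm from the centre, 45 mm high). Origin: centre of its underside; z up. Return spring of either carrier: 3 to 9 N over the travel; the stop is felt as a further rise of about 20 N per mm. Never press with more than 25 N.
- warmer_well (a point): centre of the inner floor of the warmer's carrier, an aluminium cup with 19.6 mm bore, 30 mm deep, its mouth flared to about 26 mm. Raised, this floor is 34 mm above the table and the cup's rim 2 mm above the deck. z up; it sinks with the carrier.
- reader_well (a point): centre of the inner floor of the reader's carrier; the same dimensions as the warmer's (raised: floor 34 mm, rim 64 mm above the table).
- warmer_carrier (a joint): how far the warmer's carrier is pressed down, m: 0 fully up (released); about 0.010 to 0.012 latched, as at the start. Pressed more than about 4 mm farther down and let up, it rises to 0; let up sooner, it stays latched. A hard rubber stop ends its travel about 6 mm below the latched height.
- reader_carrier (a joint): how far the reader's carrier is pressed down, m: 0 fully up, as at the start; latched about 0.007 to 0.016. Its stop lies at an unknown depth of 11 to 20 mm that differs from start to start; the latch catches only when the carrier is pressed to within 1 mm of the stop (or against it) and let up without haste. Let up, it rises about 4 mm and stays; pressed to the stop again it would release.
- vial_centre (a point): centre (half-way up) of the sample vial: glass tube with a black cap, 16 mm diameter, 58 mm high, 16 to 28 g, the top 8 mm being the cap; z is its axis. It stands loose in the warmer's carrier, with the upper 28 mm above the carrier's rim. Its top is 29 mm above this point.
- vial_base (a point): centre of the underside of the sample vial, 29 mm below its centre
- petri_dish: bystander: flat round dish, 58 mm diameter, 12 mm high; origin at the centre of its underside
- tally_counter: bystander: round hand counter 43 x 64 x 22 mm; origin at the centre of its underside
- stopper: bystander: brown stopper, 22 mm diameter, 20 mm high; origin at the centre of its underside
- lead_weight: bystander: dark round weight, 26 mm diameter, 21 mm high; origin at the centre of its underside
There are look-alikes about, which are no part of the job. What is shaped like the warmer but turquoise is not meant.

How it is judged:
On the way, in this order (a step that is already met when the one before it is completed fails the run):
1. the warmer's latch is released: its carrier stands fully up with the vial in it (value of joint warmer_carrier below 0.0025 m and distance between vial_base and warmer_well below 0.006 m), for 0.15 s.
2. the vial stands on the bottom of the reader's carrier (distance between vial_base and reader_well below 0.005 m), for 0.1 s.
At the end, for the whole second after the job is handed in: the reader's carrier is latched more than 5 mm down, with the vial standing in it (base within 5 mm of the centre of the well's floor, tilted less than 0.2 rad) at rest; the warmer's carrier is up to within 2.5 mm (value of joint reader_carrier above 0.005 m and value of joint warmer_carrier below 0.0025 m and distance between vial_base and reader_well below 0.005 m and angle between vial_base's own z axis and vertical below 0.2 rad and linear speed of sample_vial below 0.02 m/s); the robot touches nothing.
It fails at once if the vial is pressed into a carrier with more than 25 N (contact force between sample_vial and warmer_carrier above 25 N or contact force between sample_vial and reader_carrier above 25 N).
It fails at once if the robot presses a dock or carrier with more than 25 N (contact force between any of the arm, the fingers and warmer above 25 N or contact force between any of the arm, the fingers and reader above 25 N).
It fails at once if a bystander is moved more than 20 mm (distance of any of petri_dish, tally_counter, stopper, lead_weight from where it was at the start of the episode above 0.02 m).
It also fails if it takes over 64 s, if anything falls off the work surface, if the arm or the gripper's body presses on something with over 40 N, if the wrist force passes 120 N, or if a joint passes its speed limit or range.

## Working session

There is one attempt and no reset: what is moved stays moved. The work goes in short steps, Python scripts to look and compute and a tool call to move; the robot and the scene stay as the last step left them, time stands still between calls to the robot, and variables do not carry over. Pictures are saved under pics/ and viewed, at most 10 in all, crops included, and the job is handed in when it is done.

Besides the shell and the picture viewer there is one more tool, called after "Call:" as name(argument=value, ...) on one line, values as JSON. drive_tool: Moves the arm, as the interface text tells. Its arguments: {"type":"object","properties":{"plan":{"type":"array"},"jaw":{"type":"number"},"force":{"type":"number"}},"required":["plan"]}

```bash
mkdir -p pics; cat > h.py <<'E'
import numpy as np, cv2
from workcell import arm
def grab(n):
    f=arm.grab_frame(n); np.savez(f'{n}.npz',**{k:np.asarray(v) for k,v in f.items()}); return f
def cloud(f):
    K=np.array(f['intrinsics']);z=np.array(f['z_map']);h,w=z.shape
    u,v=np.meshgrid(np.arange(w),np.arange(h))
    p=cv2.undistortPoints(np.stack([u,v],-1).reshape(-1,1,2).astype(np.float64),K,np.array(f['distortion'])).reshape(h,w,2)
    c=np.dstack([p*z[...,None],z])
    R=cv2.Rodrigues(np.array(f['rvec'],float))[0];t=np.array(f['tvec'],float).ravel()
    P=(c-t)@R; P[z==0]=np.nan
    return P
E
python3 - <<'E'
from h import *
s=arm.state();print({k:np.round(v,3) for k,v in s.items()},arm.tip_reach)
for n in('scene','top'):
    f=grab(n);cv2.imwrite(f'pics/{n}0.png',f['pixels'][...,::-1])
    R=cv2.Rodrigues(f['rvec'])[0];print(n,-R.T@np.ravel(f['tvec']),R[2],f['intrinsics'][0][0])
E
```

```text
{'clock': np.float64(0.0), 'qpos': array([ 1.21 ,  0.277,  1.506, -0.   ,  1.361, -0.121]), 'dq': array([ 0.001,  0.001,  0.001, -0.001, -0.002,  0.   ]), 'tau': array([-1.0000e-03, -4.1677e+01, -2.4580e+01, -0.0000e+00,  1.1000e-02,
        0.0000e+00]), 'tcp_pos': array([0.136, 0.558, 0.244]), 'eef_rot': array([ 0.12 ,  0.993, -0.001, -0.   ]), 'force': array([0.015, 0.132, 0.286]), 'wrist_torque': array([0.03 , 0.022, 0.012]), 'gripper_force': np.float64(0.0), 'opening': np.float64(0.086)} 0.014
scene [ 0.20451079 -0.56486396  0.53015754] [ 0.43817209  0.71885541 -0.53967779] 393.1051061373368
top [0.38847129 0.03339925 0.91747457] [ 0.19133306  0.00503573 -0.98151225] 360.85094391779086
```

View pics/scene0.png

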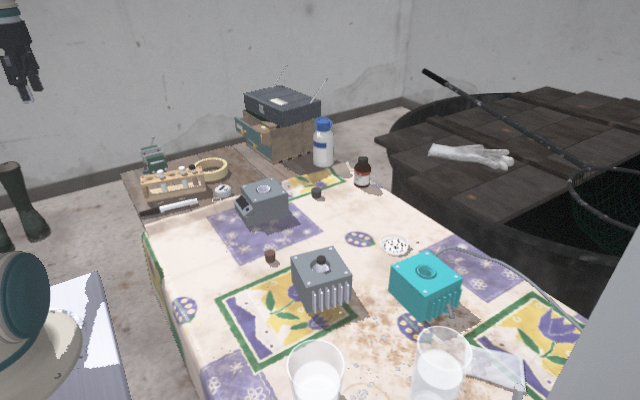

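View pics/top0.png

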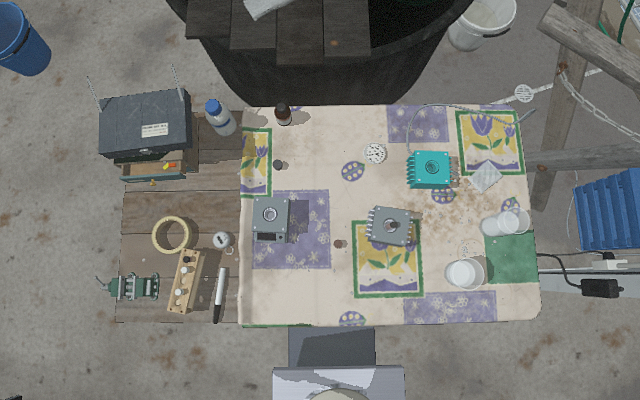

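The scene view shows the finned grey warmer at (322,280) with the black cap at (320,263), and the reader at (262,203). In the top view they are at (390,226) and (270,218). The stopper is near (340,243) and the weight near (279,165). Next I measure the decks, the cap and the well.

```bash
cat > m.py <<'E'
from h import *
C={n:cloud(dict(np.load(f'{n}.npz'))) for n in('scene','top')}
I={n:np.load(f'{n}.npz')['pixels'] for n in C}
for n,boxes in {'top':dict(w=(360,200,420,250),r=(245,190,300,250)),'scene':dict(w=(285,240,360,330),r=(232,175,295,235))}.items():
    for k,(a,b,c,d) in boxes.items():
        P=C[n][b:d,a:c].reshape(-1,3); col=I[n][b:d,a:c].reshape(-1,3).astype(int)
        m=abs(P[:,2]-.062)<.005
        m&=(np.ptp(col,axis=1)<40)
        Q=P[m]; r=cv2.minAreaRect(Q[:,:2].astype(np.float32)*1000); 
        print(n,k,m.sum(),'deck z',np.median(Q[:,2]),'rect',np.round(r[0],1),np.round(r[1],1),round(r[2],1))
        if k=='w':
            hi=P[(P[:,2]>.07)]; print(' cap n',len(hi),'max z',np.sort(hi[:,2])[-5:],'mean',hi.mean(0), hi.min(0),hi.max(0))
E
python3 m.py
python3 - <<'E'
import cv2,numpy as np
I=cv2.imread('pics/top0.png');J=cv2.imread('pics/scene0.png')
a=[cv2.resize(x,(400,300),interpolation=cv2.INTER_CUBIC) for x in (I[203:253,360:427],I[188:248,240:320],J[236:326,275:395],J[165:240,220:320])]
cv2.imwrite('pics/c1.png',np.vstack([np.hstack(a[:2]),np.hstack(a[2:])]))
E
```

```text
top w 1071 deck z 0.062049670618205516 rect [ 487.3 -131.7] [83.  84.8] 78.1
 cap n 39 max z [0.0831503  0.08317127 0.08319167 0.08333306 0.08407709] mean [ 0.48579193 -0.13516491  0.08075051] [ 0.47890864 -0.14258312  0.07094924] [ 0.49188991 -0.12853399  0.08407709]
top r 1133 deck z 0.06198242694793869 rect [519.  155.6] [84.9 84.5] 86.1
scene w 1451 deck z 0.059970272747880846 rect [ 486.8 -131.4] [86.5 84.6] 78.4
 cap n 74 max z [0.08048784 0.08052075 0.08075337 0.08104259 0.08110211] mean [ 0.485051   -0.13709138  0.07747173] [ 0.47790231 -0.14372836  0.07000523] [ 0.49429935 -0.12775537  0.08110211]
scene r 731 deck z 0.061557873169128516 rect [519.  156.7] [90.1 84.6] 86.0
```

View pics/c1.png

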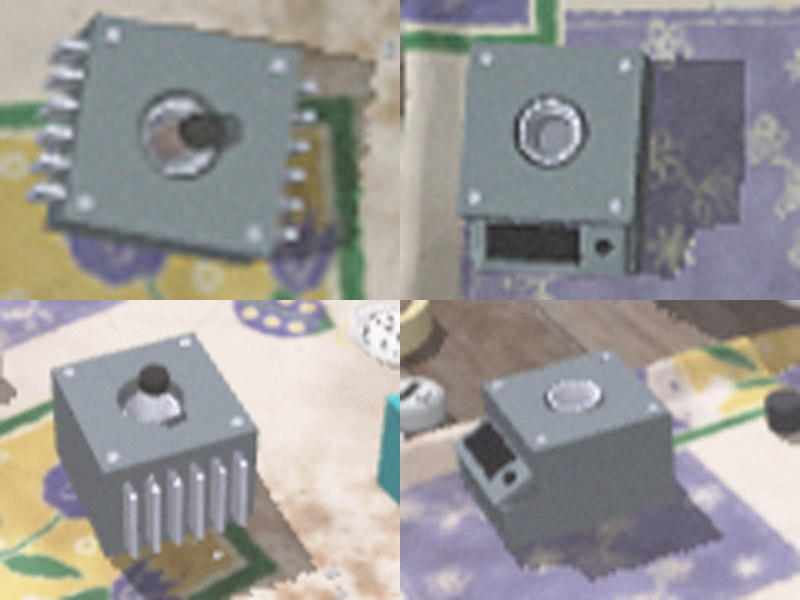

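The deck heights come out at 62 mm and the block sizes are right. The warmer centre is near (0.487, -0.1315) and the reader centre near (0.519, 0.156). The vial top is at z≈0.081 and leans slightly, at (0.4855, -0.136). The crop shows the cap inside the warmer opening and the reader cup empty. Moving now.

Call:
drive_tool(plan=[0.03,-0.055,0,0,0,0,0.057,-0.11,0,0,0,0,0.085,-0.165,0,0,0,0,0.113,-0.22,0,0,0,0,0.14,-0.275,0,0,0,0], jaw=0, force=30)

```text
clock: 0.72
tcp_pos: [0.277, 0.2817, 0.2452]
eef_rot: [0.119, 0.993, -0.0, 0.0]
force: [0.8, 0.2, 0.9]
opening: 0.0002
gripper_force: 0.0
```

Call:
drive_tool(plan=[0.03,-0.055,0,0,0,0,0.057,-0.11,0,0,0,0,0.085,-0.165,0,0,0,0,0.113,-0.22,0,0,0,0,0.14,-0.275,0,0,0,0])

```text
clock: 1.35
tcp_pos: [0.417, 0.0066, 0.2453]
eef_rot: [0.12, 0.993, 0.0, 0.0]
force: [0.6, 0.6, 0.3]
opening: 0.0001
gripper_force: 0.0
```

Call:
drive_tool(plan=[0.025,-0.05,-0.02,0,0,0,0.05,-0.1,-0.05,0,0,0,0.069,-0.144,-0.09,0,0,0,0.069,-0.144,-0.11,0,0,0,0.069,-0.144,-0.11,0,0,0])

```text
clock: 1.98
tcp_pos: [0.484, -0.1353, 0.1332]
eef_rot: [0.12, 0.993, 0.001, -0.003]
force: [0.1, -0.0, 1.3]
opening: 0.0002
gripper_force: 0.0
```

```bash
python3 - <<'E'
from h import *
print(arm.state(),arm.tip_reach)
f=grab('scene');a=cv2.resize(f['pixels'][190:320,260:390,::-1],(520,520),interpolation=cv2.INTER_CUBIC);cv2.imwrite('pics/s1.png',a)
E
```

```text
{'clock': 1.975, 'qpos': array([-4.11303941e-01,  2.63222766e-01,  1.82587765e+00,  2.54776019e-04,
        1.05818732e+00, -1.74114700e+00]), 'dq': array([ 2.17440634e-02, -4.11141943e-02, -3.28455189e-02,  1.75803310e-03,
        1.07869168e-02,  2.87865323e-05]), 'tau': array([-6.23203721e-01, -3.55374742e+01, -2.05013162e+01, -4.51343553e-02,
       -1.45557853e-01, -3.97802243e-03]), 'tcp_pos': array([ 0.4839862 , -0.13530676,  0.13323332]), 'eef_rot': array([ 1.20247250e-01,  9.92739884e-01,  9.22698391e-04, -2.69617812e-03]), 'force': array([ 1.09590799e-01, -9.44863531e-04,  1.29629850e+00]), 'wrist_torque': array([ 0.00942089, -0.00565887, -0.0002033 ]), 'gripper_force': 0.0, 'opening': 0.00015823837548060863} 0.014
```

View pics/s1.png

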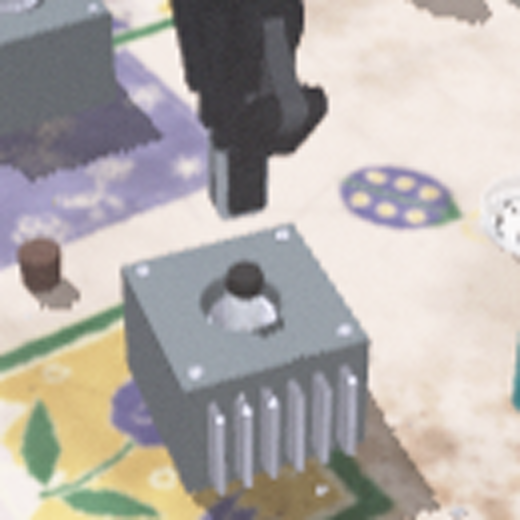

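The shut fingertips hang over the cap, at crop (240,210) with the cap at (243,278). Descending.

Call:
drive_tool(plan=[0,0.002,-0.02,0,0,0,0,0.002,-0.033,0,0,0,0,0.002,-0.037,0,0,0,0,0.002,-0.038,0,0,0,0,0.002,-0.038,0,0,0])

```text
clock: 2.65
tcp_pos: [0.486, -0.1335, 0.0979]
eef_rot: [0.12, 0.993, -0.0, 0.001]
force: [0.0, -0.2, 0.8]
opening: -0.0
gripper_force: 0.0
```

Call:
drive_tool(plan=[0,0,-0.001,0,0,0,0,0,-0.002,0,0,0,0,0,-0.003,0,0,0,0,0,-0.003,0,0,0])

```text
clock: 3.15
tcp_pos: [0.486, -0.1336, 0.0948]
eef_rot: [0.12, 0.993, -0.0, 0.001]
force: [0.4, 0.8, 4.6]
opening: -0.0001
gripper_force: 2.0
```

Contact is at about z=0.095–0.096, as expected. I press on in small steps.

Call:
drive_tool(plan=[0,0,-0.001,0,0,0,0,0,-0.001,0,0,0,0,0,-0.002,0,0,0,0,0,-0.002,0,0,0])

```text
clock: 3.65
tcp_pos: [0.4856, -0.1334, 0.0922]
eef_rot: [0.12, 0.993, 0.0, -0.0]
force: [-0.0, -0.7, 3.6]
opening: 0.0002
gripper_force: 2.0
```

Call:
drive_tool(plan=[0,0,-0.001,0,0,0,0,0,-0.001,0,0,0,0,0,-0.001,0,0,0])

```text
clock: 4.03
tcp_pos: [0.4856, -0.1334, 0.0913]
eef_rot: [0.12, 0.993, 0.0, -0.0]
force: [-0.1, 0.2, 4.3]
opening: 0.0003
gripper_force: 2.2
```

Call:
drive_tool(plan=[0,0,-0.001,0,0,0,0,0,-0.001,0,0,0,0,0,-0.001,0,0,0])

```text
clock: 4.4
tcp_pos: [0.4856, -0.1334, 0.0903]
eef_rot: [0.12, 0.993, 0.0, 0.0]
force: [0.6, -0.2, 3.9]
opening: -0.0001
gripper_force: 2.3
```

Call:
drive_tool(plan=[0,0,-0.0005,0,0,0,0,0,-0.0007,0,0,0,0,0,-0.0007,0,0,0])

```text
clock: 4.78
tcp_pos: [0.4856, -0.1334, 0.0896]
eef_rot: [0.12, 0.993, 0.0, -0.0]
force: [-0.8, -0.3, 3.9]
opening: -0.0001
gripper_force: 2.4
```

Call:
drive_tool(plan=[0,0,-0.0003,0,0,0,0,0,-0.0005,0,0,0,0,0,-0.0005,0,0,0])

```text
clock: 5.15
tcp_pos: [0.4856, -0.1334, 0.0891]
eef_rot: [0.12, 0.993, 0.0, 0.0]
force: [1.0, -0.3, 5.4]
opening: -0.0
gripper_force: 2.4
```

Call:
drive_tool(plan=[0,0,-0.0003,0,0,0,0,0,-0.0005,0,0,0,0,0,-0.0005,0,0,0])

```text
clock: 5.52
tcp_pos: [0.4858, -0.1335, 0.0889]
eef_rot: [0.12, 0.993, -0.0, 0.0]
force: [-0.9, -0.9, 5.8]
opening: -0.0001
gripper_force: 3.2
```

Call:
drive_tool(plan=[0,0,-0.0002,0,0,0,0,0,-0.0003,0,0,0,0,0,-0.0003,0,0,0])

```text
clock: 5.9
tcp_pos: [0.486, -0.1336, 0.0888]
eef_rot: [0.12, 0.993, -0.0, 0.001]
force: [-1.0, 0.4, 8.0]
opening: 0.0003
gripper_force: 3.8
```

The rising force means the stop is reached. I let up slowly, then lift clear.

Call:
drive_tool(plan=[0,0,0.003,0,0,0,0,0,0.006,0,0,0,0,0,0.01,0,0,0,0,0,0.014,0,0,0,0,0,0.018,0,0,0])

```text
clock: 6.52
tcp_pos: [0.4853, -0.1333, 0.1064]
eef_rot: [0.12, 0.993, 0.0, -0.0]
force: [0.1, 0.1, 0.9]
opening: -0.0001
gripper_force: 0.4
```

Call:
drive_tool(plan=[0,0,0.01,0,0,0,0,0,0.03,0,0,0,0,0,0.06,0,0,0,0,0,0.06,0,0,0], jaw=0.6)

```text
clock: 7.02
tcp_pos: [0.4871, -0.134, 0.1688]
eef_rot: [0.12, 0.993, -0.001, 0.003]
force: [-0.3, 0.2, -0.4]
opening: 0.0512
gripper_force: 0.0
```

```bash
python3 - <<'E'
from h import *
grab('top')
f=grab('scene');a=cv2.resize(f['pixels'][190:320,260:390,::-1],(520,520),interpolation=cv2.INTER_CUBIC);cv2.imwrite('pics/s2.png',a)
for n,(a,b,c,d) in dict(top=(360,200,420,250),scene=(285,230,360,330)).items():
    P=cloud(dict(np.load(n+'.npz')))[b:d,a:c].reshape(-1,3)
    P=P[np.linalg.norm(P[:,:2]-[.486,-.133],axis=1)<.02]
    for lo,hi in((.07,.084),(.084,.1)):
        q=P[(P[:,2]>lo)&(P[:,2]<hi)]
        if len(q):print(n,lo,len(q),q.mean(0).round(4),q.min(0).round(4),q.max(0).round(4))
E
```

```text
top 0.07 9 [ 0.4844 -0.1297  0.0766] [ 0.4788 -0.1341  0.0722] [ 0.4897 -0.1273  0.0818]
top 0.084 35 [ 0.4849 -0.1351  0.0911] [ 0.4788 -0.1429  0.0845] [ 0.4915 -0.1285  0.0939]
scene 0.07 51 [ 0.4833 -0.1382  0.0768] [ 0.4778 -0.1423  0.0701] [ 0.4935 -0.1286  0.0838]
scene 0.084 65 [ 0.4849 -0.1369  0.0891] [ 0.478  -0.1433  0.0842] [ 0.494  -0.1275  0.0921]
```

View pics/s2.png

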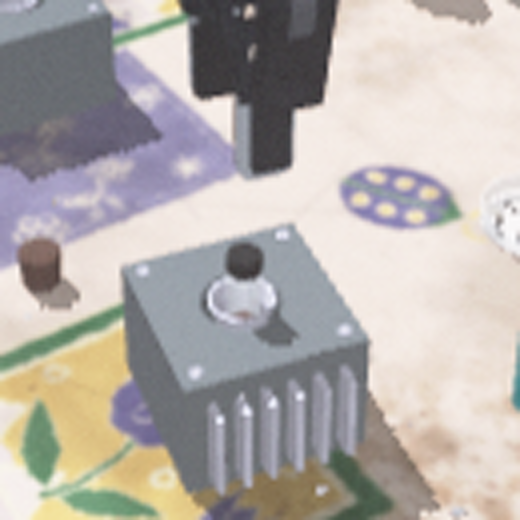

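The carrier is up with its rim above the deck and the vial in it, cap at crop (244,262). The vial top is at z≈0.092 and the cap centre at (0.485, -0.136). Grasping.

Call:
drive_tool(plan=[0,-0.001,-0.03,0,0,0,0,-0.001,-0.06,0,0,0,0,-0.001,-0.078,0,0,0,0,-0.001,-0.083,0,0,0,0,-0.001,-0.083,0,0,0])

```text
clock: 7.75
tcp_pos: [0.4852, -0.1343, 0.0828]
eef_rot: [0.12, 0.993, 0.0, -0.001]
force: [-0.8, -0.9, 0.2]
opening: 0.0512
gripper_force: 0.0
```

Call:
drive_tool(plan=[0,0,0,0,0,0,0,0,0,0,0,0,0,0,0,0,0,0,0,0,0,0,0,0], jaw=0, force=25)

```text
clock: 8.25
tcp_pos: [0.4861, -0.1336, 0.0838]
eef_rot: [0.12, 0.993, 0.001, 0.001]
force: [1.6, 5.0, 1.4]
opening: 0.0149
gripper_force: 24.8
```

Call:
drive_tool(plan=[0,0.001,0.01,0,0,0,0,0.001,0.025,0,0,0,0,0.001,0.05,0,0,0,0,0.001,0.08,0,0,0,0,0.001,0.08,0,0,0])

```text
clock: 8.88
tcp_pos: [0.4874, -0.1351, 0.1666]
eef_rot: [0.119, 0.993, -0.002, 0.003]
force: [0.3, -0.4, 0.4]
opening: 0.0146
gripper_force: 24.3
```

Call:
drive_tool(plan=[0.005,0.045,0,0,0,0,0.01,0.095,0,0,0,0,0.016,0.145,0,0,0,0,0.022,0.19,0,0,0,0,0.022,0.19,0,0,0])

```text
invalid input at $.plan: expected a multiple of 6 numbers
```

```bash
python3 - <<'E'
from h import *
s=arm.state();print(s['tcp_pos'],s['force'],s['opening'])
T=grab('top');f=grab('scene');p=s['tcp_pos']
ims=[]
for g,n in((f,'scene'),(T,'top')):
    q=cv2.projectPoints(np.array([[p[0],p[1],p[2]-.02]]),np.array(g['rvec']),np.array(g['tvec']),np.array(g['intrinsics']),np.array(g['distortion']))[0].ravel();u,v=map(int,q);print(n,u,v)
    a=g['pixels'][max(v-45,0):v+45,max(u-30,0):u+30,::-1];ims.append(cv2.resize(a,(390,585),interpolation=cv2.INTER_CUBIC))
    P=cloud(g).reshape(-1,3);P=P[np.linalg.norm(P[:,:2]-p[:2],axis=1)<.022]
    for lo in np.arange(.105,.15,.01):
        r=P[(P[:,2]>lo)&(P[:,2]<lo+.01)]
        if len(r):print(round(lo,3),len(r),r.mean(0).round(4),r.min(0).round(4),r.max(0).round(4))
cv2.imwrite('pics/s3.png',np.hstack(ims))
E
```

```text
[ 0.48737694 -0.13511018  0.16663977] [ 0.33739704 -0.40882227  0.36639262] 0.014550547404994982
scene 321 226
0.105 3 [ 0.487 -0.139  0.114] [ 0.4822 -0.1406  0.1135] [ 0.4915 -0.1362  0.1142]
0.115 42 [ 0.4843 -0.1387  0.1199] [ 0.4798 -0.1428  0.1151] [ 0.4917 -0.1316  0.1243]
0.125 43 [ 0.4841 -0.1394  0.1303] [ 0.4791 -0.1432  0.1253] [ 0.4914 -0.1323  0.1349]
0.135 36 [ 0.4844 -0.14    0.1397] [ 0.4791 -0.1435  0.1357] [ 0.4912 -0.1341  0.1439]
0.145 26 [ 0.4803 -0.1408  0.1523] [ 0.4715 -0.1496  0.1486] [ 0.4928 -0.1202  0.155 ]
top 398 220
0.125 2 [ 0.4808 -0.1369  0.1329] [ 0.4806 -0.1377  0.1313] [ 0.481  -0.1361  0.1344]
```

View pics/s3.png

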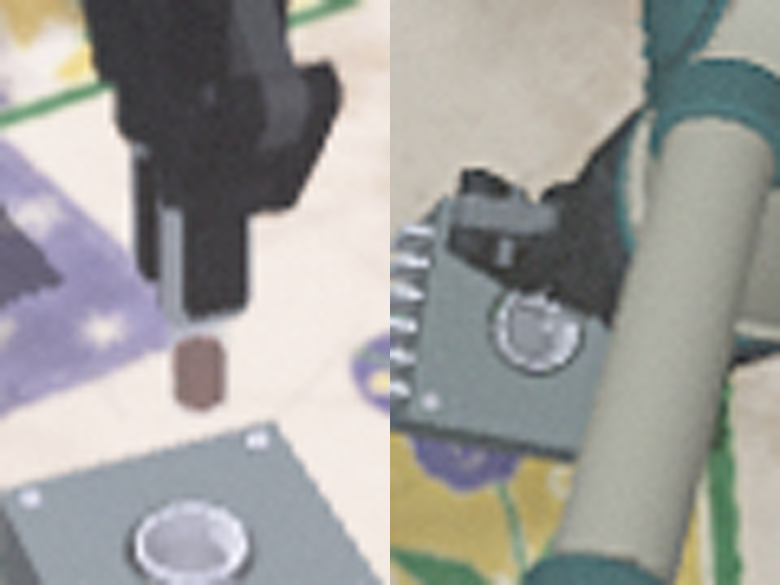

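The vial is held upright, glass at crop (200,370), and the warmer cup below is empty. Moving over the reader.

Call:
drive_tool(plan=[0.005,0.045,0,0,0,0,0.011,0.095,0,0,0,0,0.017,0.145,0,0,0,0,0.023,0.195,0,0,0,0,0.029,0.245,0,0,0,0])

```text
clock: 9.6
tcp_pos: [0.5139, 0.1127, 0.1621]
eef_rot: [0.12, 0.993, -0.001, -0.001]
force: [0.2, 0.0, -0.0]
opening: 0.014
gripper_force: 24.3
```

Call:
drive_tool(plan=[0.0035,0.035,0,0,0,0,0.0045,0.045,0,0,0,0,0.0045,0.045,-0.02,0,0,0,0.0045,0.045,-0.03,0,0,0,0.0045,0.045,-0.03,0,0,0])

```text
clock: 10.22
tcp_pos: [0.5182, 0.1555, 0.1322]
eef_rot: [0.12, 0.993, -0.001, -0.001]
force: [-0.2, 0.6, 0.2]
opening: 0.0147
gripper_force: 24.3
```

```bash
python3 - <<'E'
from h import *
grab('scene')
s=arm.state();print(s['tcp_pos'],s['eef_rot'],s['force'],s['opening'])
T=grab('top');f=grab('scene');p=s['tcp_pos']
ims=[]
for g,n in((f,'scene'),(T,'top')):
    q=cv2.projectPoints(np.array([[p[0],p[1],p[2]-.04]]),np.array(g['rvec']),np.array(g['tvec']),np.array(g['intrinsics']),np.array(g['distortion']))[0].ravel();u,v=map(int,q);print(n,u,v)
    a=g['pixels'][max(v-40,0):v+40,max(u-26,0):u+26,::-1];ims.append(cv2.resize(a,(390,585),interpolation=cv2.INTER_CUBIC))
    P=cloud(g).reshape(-1,3);P=P[np.linalg.norm(P[:,:2]-p[:2],axis=1)<.022]
    for lo in np.arange(.074,.12,.01):
        r=P[(P[:,2]>lo)&(P[:,2]<lo+.01)]
        if len(r):print(round(lo,3),len(r),r.mean(0).round(4),r.min(0).round(4),r.max(0).round(4))
cv2.imwrite('pics/s4.png',np.hstack(ims))
E
```

```text
[0.51888438 0.15573409 0.13298254] [ 1.20096169e-01  9.92762104e-01 -2.73852046e-04 -4.90927719e-04] [ 0.00310052 -0.22547299  0.17570113] 0.01448267960611529
scene 262 176
0.074 3 [0.5156 0.1534 0.0828] [0.5139 0.1493 0.0822] [0.5171 0.1584 0.0834]
0.084 28 [0.5189 0.151  0.0893] [0.5132 0.147  0.0846] [0.5268 0.1571 0.0939]
0.094 27 [0.5185 0.1512 0.0995] [0.5125 0.1473 0.0948] [0.5276 0.1587 0.1039]
0.104 25 [0.5178 0.1509 0.1094] [0.5123 0.1466 0.104 ] [0.5254 0.1581 0.1138]
0.114 17 [0.5152 0.1444 0.1209] [0.506  0.1401 0.1151] [0.5245 0.1652 0.1235]
top 267 212
```

View pics/s4.png

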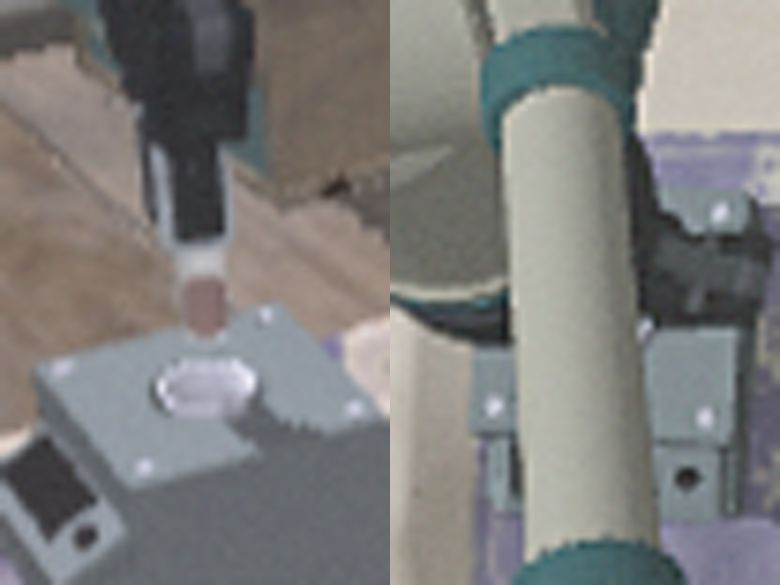

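The vial hangs centred over the reader's cup: glass base at crop (205,325), mouth at (207,388), axis about (0.520, 0.156). The base height is ≈0.083. Lowering.

Call:
drive_tool(plan=[-0.001,0,-0.012,0,0,0,-0.001,0,-0.022,0,0,0,-0.001,0,-0.03,0,0,0,-0.001,0,-0.036,0,0,0,-0.001,0,-0.036,0,0,0])

```text
clock: 11.0
tcp_pos: [0.5177, 0.1565, 0.0967]
eef_rot: [0.12, 0.993, -0.0, -0.001]
force: [0.1, -0.2, -0.5]
opening: 0.0143
gripper_force: 24.3
```

Call:
drive_tool(plan=[0,0,-0.004,0,0,0,0,0,-0.008,0,0,0,0,0,-0.0105,0,0,0,0,0,-0.0115,0,0,0,0,0,-0.0115,0,0,0])

```text
clock: 11.62
tcp_pos: [0.5181, 0.1566, 0.0858]
eef_rot: [0.12, 0.993, 0.0, -0.0]
force: [0.3, 1.0, 0.1]
opening: 0.0145
gripper_force: 24.3
```

Call:
drive_tool(plan=[0,0,-0.001,0,0,0,0,0,-0.002,0,0,0,0,0,-0.002,0,0,0])

```text
clock: 12.0
tcp_pos: [0.5183, 0.1566, 0.0841]
eef_rot: [0.12, 0.993, 0.0, 0.0]
force: [0.4, -0.7, 2.9]
opening: 0.0148
gripper_force: 24.6
```

Call:
drive_tool(plan=[0,0,0,0,0,0,0,0,0,0,0,0,0,0,0,0,0,0], jaw=0.5)

```text
clock: 12.38
tcp_pos: [0.518, 0.1566, 0.0837]
eef_rot: [0.12, 0.993, 0.0, -0.0]
force: [-0.1, -0.7, 0.4]
opening: 0.0429
gripper_force: 0.0
```

Call:
drive_tool(plan=[0,0,0.02,0,0,0,0,0,0.04,0,0,0,0,0,0.06,0,0,0,0,0,0.06,0,0,0])

```text
clock: 12.88
tcp_pos: [0.5192, 0.1568, 0.1452]
eef_rot: [0.12, 0.993, 0.001, 0.002]
force: [-0.7, 0.5, 0.0]
opening: 0.043
gripper_force: 0.0
```

```bash
python3 - <<'E'
from h import *
f=grab('scene')
cv2.imwrite('pics/s5.png',cv2.resize(f['pixels'][140:240,210:310,::-1],(500,500),interpolation=cv2.INTER_CUBIC))
P=cloud(f).reshape(-1,3);P=P[np.linalg.norm(P[:,:2]-[.519,.156],axis=1)<.02]
for lo,hi in((.07,.084),(.084,.1)):
    q=P[(P[:,2]>lo)&(P[:,2]<hi)];print(len(q),q.mean(0).round(4),q.min(0).round(4),q.max(0).round(4))
E
```

```text
37 [0.5168 0.1494 0.0768] [0.5101 0.1451 0.07  ] [0.5267 0.1574 0.0837]
35 [0.5172 0.1501 0.0897] [0.5104 0.1454 0.0841] [0.5257 0.1569 0.0933]
```

View pics/s5.png

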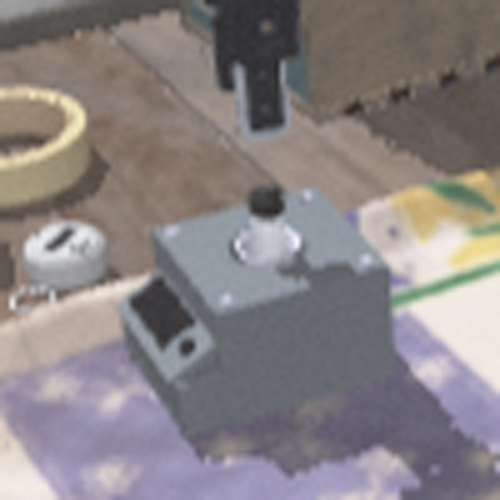

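The vial stands upright in the reader cup, cap at crop (267,200), top at z≈0.092. I shut the fingers and press.

Call:
drive_tool(plan=[0,0,0,0,0,0,0,0,0,0,0,0,0,0,-0.018,0,0,0,0,0,-0.034,0,0,0,0,0,-0.034,0,0,0], jaw=0)

```text
clock: 13.55
tcp_pos: [0.5168, 0.1564, 0.1082]
eef_rot: [0.12, 0.993, -0.001, -0.002]
force: [-0.2, 0.5, 0.6]
opening: -0.0001
gripper_force: 0.0
```

Call:
drive_tool(plan=[0,0,-0.002,0,0,0,0,0,-0.004,0,0,0,0,0,-0.006,0,0,0,0,0,-0.008,0,0,0,0,0,-0.008,0,0,0])

```text
clock: 14.18
tcp_pos: [0.5183, 0.1566, 0.1021]
eef_rot: [0.12, 0.993, 0.0, 0.0]
force: [-0.3, 0.5, 3.3]
opening: -0.0001
gripper_force: 1.4
```

Call:
drive_tool(plan=[0,0,-0.001,0,0,0,0,0,-0.002,0,0,0,0,0,-0.003,0,0,0,0,0,-0.003,0,0,0])

```text
clock: 14.68
tcp_pos: [0.5181, 0.1566, 0.0988]
eef_rot: [0.12, 0.993, 0.0, -0.0]
force: [0.6, -0.2, 2.8]
opening: 0.0
gripper_force: 1.8
```

Call:
drive_tool(plan=[0,0,-0.0005,0,0,0,0,0,-0.001,0,0,0,0,0,-0.001,0,0,0])

```text
clock: 15.05
tcp_pos: [0.5181, 0.1566, 0.0978]
eef_rot: [0.12, 0.993, 0.0, -0.0]
force: [0.4, 0.8, 4.3]
opening: -0.0001
gripper_force: 2.0
```

Call:
drive_tool(plan=[0,0,-0.0005,0,0,0,0,0,-0.001,0,0,0,0,0,-0.0015,0,0,0,0,0,-0.002,0,0,0,0,0,-0.002,0,0,0])

```text
clock: 15.68
tcp_pos: [0.5181, 0.1566, 0.0958]
eef_rot: [0.12, 0.993, 0.0, -0.0]
force: [0.4, 0.4, 4.3]
opening: 0.0
gripper_force: 2.3
```

Call:
drive_tool(plan=[0,0,-0.0005,0,0,0,0,0,-0.0007,0,0,0,0,0,-0.0007,0,0,0])

```text
clock: 16.05
tcp_pos: [0.5182, 0.1566, 0.0952]
eef_rot: [0.12, 0.993, 0.0, 0.0]
force: [0.4, 0.6, 5.1]
opening: 0.0002
gripper_force: 2.4
```

Call:
drive_tool(plan=[0,0,-0.0005,0,0,0,0,0,-0.0007,0,0,0,0,0,-0.0007,0,0,0])

```text
clock: 16.42
tcp_pos: [0.5179, 0.1566, 0.0943]
eef_rot: [0.12, 0.993, 0.0, -0.0]
force: [-0.1, -0.2, 4.1]
opening: -0.0005
gripper_force: 2.0
```

Call:
drive_tool(plan=[0,0,-0.0005,0,0,0,0,0,-0.0005,0,0,0,0,0,-0.0005,0,0,0])

```text
clock: 16.8
tcp_pos: [0.518, 0.1566, 0.0939]
eef_rot: [0.12, 0.993, 0.0, -0.0]
force: [0.8, -0.3, 4.9]
opening: 0.0001
gripper_force: 2.0
```

Call:
drive_tool(plan=[0,0,-0.0005,0,0,0,0,0,-0.001,0,0,0,0,0,-0.001,0,0,0])

```text
clock: 17.18
tcp_pos: [0.518, 0.1566, 0.0929]
eef_rot: [0.12, 0.993, 0.0, -0.0]
force: [-0.4, -0.1, 3.8]
opening: -0.0005
gripper_force: 2.0
```

Call:
drive_tool(plan=[0,0,-0.0005,0,0,0,0,0,-0.0007,0,0,0,0,0,-0.0007,0,0,0])

```text
clock: 17.55
tcp_pos: [0.5181, 0.1566, 0.0922]
eef_rot: [0.12, 0.993, 0.0, -0.0]
force: [0.4, 0.2, 4.4]
opening: 0.0
gripper_force: 2.1
```

Call:
drive_tool(plan=[0,0,-0.0005,0,0,0,0,0,-0.0005,0,0,0,0,0,-0.0005,0,0,0])

```text
clock: 17.92
tcp_pos: [0.5181, 0.1566, 0.0917]
eef_rot: [0.12, 0.993, 0.0, 0.0]
force: [0.2, 0.2, 4.9]
opening: -0.0
gripper_force: 2.2
```

Call:
drive_tool(plan=[0,0,-0.0005,0,0,0,0,0,-0.001,0,0,0,0,0,-0.001,0,0,0])

```text
clock: 18.3
tcp_pos: [0.5182, 0.1566, 0.0908]
eef_rot: [0.12, 0.993, 0.0, 0.0]
force: [-0.0, 0.1, 5.6]
opening: -0.0
gripper_force: 2.6
```

Call:
drive_tool(plan=[0,0,-0.0005,0,0,0,0,0,-0.0007,0,0,0,0,0,-0.0007,0,0,0])

```text
clock: 18.68
tcp_pos: [0.5186, 0.1567, 0.0906]
eef_rot: [0.12, 0.993, 0.0, 0.001]
force: [0.1, -0.2, 7.5]
opening: -0.0001
gripper_force: 3.8
```

Call:
drive_tool(plan=[0,0,-0.0005,0,0,0,0,0,-0.0005,0,0,0,0,0,-0.0005,0,0,0])

```text
clock: 19.05
tcp_pos: [0.5189, 0.1567, 0.0905]
eef_rot: [0.12, 0.993, 0.0, 0.001]
force: [-0.1, 0.1, 9.7]
opening: -0.0001
gripper_force: 4.8
```

The stop is felt at about 15 mm. I let up slowly, 1 mm per row, and watch for contact to be lost after about 4 mm.

Call:
drive_tool(plan=[0,0,0.0005,0,0,0,0,0,0.001,0,0,0,0,0,0.0015,0,0,0,0,0,0.002,0,0,0,0,0,0.0025,0,0,0])

```text
clock: 19.68
tcp_pos: [0.518, 0.1566, 0.0919]
eef_rot: [0.12, 0.993, 0.0, -0.0]
force: [-1.1, -0.4, 4.2]
opening: 0.0002
gripper_force: 2.0
```

Call:
drive_tool(plan=[0,0,0.0007,0,0,0,0,0,0.0014,0,0,0,0,0,0.0021,0,0,0,0,0,0.0028,0,0,0,0,0,0.0035,0,0,0])

```text
clock: 20.3
tcp_pos: [0.518, 0.1566, 0.0955]
eef_rot: [0.12, 0.993, 0.0, -0.0]
force: [0.1, -0.2, 3.7]
opening: 0.0
gripper_force: 1.7
```

Call:
drive_tool(plan=[0,0,0.005,0,0,0,0,0,0.02,0,0,0,0,0,0.06,0,0,0,0,0,0.1,0,0,0,0,0,0.1,0,0,0])

```text
clock: 20.92
tcp_pos: [0.5203, 0.157, 0.1997]
eef_rot: [0.12, 0.993, 0.001, 0.004]
force: [-0.7, -0.8, -1.1]
opening: -0.0004
gripper_force: 0.0
```

```bash
python3 - <<'E'
from h import *
f=grab('scene')
cv2.imwrite('pics/s6.png',cv2.resize(f['pixels'][150:330,210:430,::-1],(733,600),interpolation=cv2.INTER_CUBIC))
P=cloud(f).reshape(-1,3)
Q=P[np.linalg.norm(P[:,:2]-[.519,.156],axis=1)<.02]
q=Q[(Q[:,2]>.066)&(Q[:,2]<.1)];print(len(q),q.mean(0).round(4),q.min(0).round(4),q.max(0).round(4))
print(arm.state()['tcp_pos'])
E
```

```text
54 [0.5171 0.1506 0.0758] [0.5106 0.1447 0.0665] [0.5244 0.1598 0.0823]
[0.51888036 0.15669829 0.19756126]
```

View pics/s6.png

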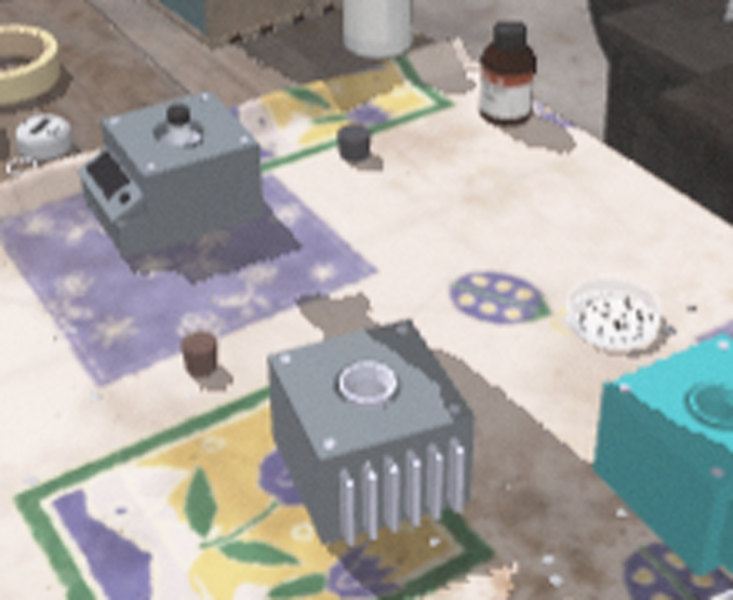

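The vial stands low in the latched reader, cap at (178,115) and top at z≈0.082, about 10.5 mm down. The warmer cup at (367,382) is up and empty, and the bystanders are where they were. Handing in.

```bash
python3 -c "
from workcell import arm
print(arm.hand_in())"
```

```text
the job is handed in; nothing more can be done
None
```

I handed the job in at about 21 s of the 64 s allowed (no verdict came back): the vial stands upright in the latched reader carrier, about 10.5 mm down, and the warmer's carrier is up and empty. Pressing readings stayed below 10 N, and the bystanders look undisturbed in the last camera view.

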